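# Find and seat the rocking burner cap

## Robot

A 7-joint arm with a two-finger parallel gripper is mounted at the origin on the work surface. World frame = base frame: x ahead of the robot, y to its left, z up, the work surface at z = 0. Lengths are in mm, angles in rad, forces in N, time in s.
With the tool pointing down it reaches from about 425 to 875 mm from the base axis. Payload 8.4 kg.
Tool frame: the origin (TCP) lies midway between the tips of the shut fingers; the grasp point (between the pads) lies grip_depth behind it (grip_depth is the distance from the TCP to the grasp point, in mm); z points along the fingers, y is the line along which they close (so a half turn about z gives the same grasp; the last joint's range is limited). The gripper opens to 87 mm and grips with 3 to 60 N. Pads are 19 mm wide; open, the fingers measure 117 mm over their backs; the gripper's body (75 mm by 190 mm) begins 51 mm behind the grasp point.
Start: joints at [-1.436, 0.333, 0.04, 1.465, -0.013, 1.343, -0.059], TCP at [150.593, 632.286, 222.546] pointing down, gripper open.
Joint ranges: [-2.58, 2.58], [-0.38, 2.09], [-1.3, 1.39], [0.25, 2.4], [-1.5, 4.64], [0.08, 2.09], [-2.65, 2.65]. Speed limits (rad/s): [2.22, 2.22, 2.79, 2.79, 3.14, 3.14, 3.14].

## Interface

Orientations are given as a unit quaternion [x, y, z, w].
In Python, from cell import state, capture, hand_in, grip_depth gives the robot as it stands. The module is installed in compiled form; this text tells all that it offers.
- The arm moves only by the tool servo_tool, never from a script. Its argument "moves" is a list of rows, each a list of 3 entries, a list of its own where there are three numbers: the turn, a rotation vector about the world's x, y, z in rad, then the shift along the world's x, y, z in mm, then the opening, from 0 (shut) to 1 (fully open). In form: [[[rx, ry, rz], [dx, dy, dz], hand], ...]. A call has 1 to 5 rows; each row shifts and turns the commanded pose from where the row before left it; what a row does not reach is not made up. A row lasts 1/10 s, in which the tool goes at most 50 mm and 8.59 degrees, less where a joint would pass 70% of its speed; a pose out of reach is approached as far as the arm can. A call with a gripper value outside its range is refused whole. The fingers move at their own pace and stop on an object; "force" is the grip in N (left out, the last holds). Time passes only in rows, so rows that do not move let the fingers close. It gives the time, the measured TCP pose, the force, the opening and the grip force at its end, in the units of the state.
- state(): the state, without advancing time (a new reading comes with each control period).
- capture(name): name is "side" or "top" or "wrist"; returns a dict with "image" (480x640x3 uint8, blue, green, red), "camera_matrix" (3x3 intrinsics, pixels), "R" (3x3) and "t" (3): a world point X has camera coordinates R X + t; the wrist camera has in their place "mount" (4x4, takes a point from camera to tool coordinates, whose origin is the TCP and whose axes are the flange's). Camera axes: x right, y down, z forward; pixel columns grow to the right and rows downward; lengths in mm; the calibration is good to about 2 mm. A picture is of the moment at which its call begins: read the wrist's pose just before it. There is no depth.
- hand_in(): hands the job in; it is judged then, once.
The state is a dict: "time_s": time; "qpos": joint angles; "joint_velocities": joint speeds; "joint_efforts": joint torques, N m; "eef_pos": TCP position; "eef_rot": TCP orientation; "wrist_force": force on the tool from outside, world axes, zero at the start; "torque": the same for the moment, N m; "width": opening from 0.0 (shut) to 1.0 (fully open); "finger_force": force on a finger pad.
Only numpy, scipy, OpenCV 4.12 (cv2) and the standard library are available. Lean on these libraries where they do the work, as an engineer would, in place of code of your own. Each camera call takes 0.05 s, during which the arm holds its last target. There are 200 camera calls.

## Task

One of the four burner caps on this gas hob is not sitting properly on its burner. Press down with the closed fingertips on the caps near their edges to find the one that rocks, then nudge it sideways until it drops into place, so that all four caps sit flat and fully home. Only touch the caps: do not lift or knock one off, and leave the lighter, the camera and the carton where they are.

Things in the scene. Friction and masses are not known exactly. Their poses are not given: they have to be found in the camera images.
- hob: White four-burner gas hob, fixed, 440 mm deep (x), 540 mm wide (y), top 60 mm above the bench. Origin on the bench below the middle of the burners, x axis away from its knobs, y to the left. Caps at about (+-80, +-100) mm; crowns under them to 83 mm above the bench. Four fixed knobs, 82 mm above the bench at most, along x = -190 mm.
- cap_1: Round black burner cap, 92 mm across, 8 mm thick, 0.25 kg, loose, on the front left burner (nearest the robot, +y). Origin at the centre of its flat underside, z axis out of its top. A round boss under it, 69 mm across and 3.5 mm deep, belongs in the 72 mm recess of the aluminium crown below (crown 86 mm across). All four caps are alike; which one is loose changes.
- cap_2: Cap like cap_1, on the front right burner. A cap that is seated lies level, its underside flat on the crown's rim: origin 83 mm, top 91 mm above the bench. It does not rock and has about 1.5 mm of sideways play. Its edge overhangs the crown by about 3 mm and can be pushed from outside.
- cap_3: Cap like cap_1, on the back left burner. A cap that is not seated is about 5 mm off the middle of its crown, in any direction: on that side its boss rides on the crown's rim, so this edge stands about 5 mm high while the opposite edge lies on the rim (tilt about 3 degrees, origin about 85.5 mm above the bench).
- cap_4: Cap like cap_1, on the back right burner. An unseated cap rocks when its raised half is pressed near the edge (34 mm from its centre, say): it swings over until its boss lies flat on the rim and the other edge comes up. Gentle pressing alone does not seat it. Pushed about 5 mm sideways, from its high side towards its low side, it drops into the recess by itself; then the recess stops it.
- lighter: Blue stick gas lighter, loose, lying on the left margin of the hob: handle 115 x 20 x 26 mm, steel stem 105 mm along its +x; origin on its underside between the two.
- camera: Black action camera, loose, 34 x 62 x 46 mm, standing on the right margin of the hob; origin at the centre of its underside.
- carton: Closed cardboard carton, loose, 130 x 130 x 110 mm, on the bench to the right of the hob; origin at the centre of its underside.
There are look-alikes about, which are no part of the job. What is shaped like the cap_3 but purple is not meant.

How it is judged (in metres and radians):
On the way:
1. the cap that is not seated is pressed from above (fingertips on its top, at least 1 N) (((z of cap_1 in the frame of hob above 0.0845 m and contact force between the fingers and cap_1 above 1 N and horizontal distance between the grasp point and cap_1 below 0.055 m) or (z of cap_2 in the frame of hob above 0.0845 m and contact force between the fingers and cap_2 above 1 N and horizontal distance between the grasp point and cap_2 below 0.055 m) or (z of cap_3 in the frame of hob above 0.0845 m and contact force between the fingers and cap_3 above 1 N and horizontal distance between the grasp point and cap_3 below 0.055 m) or (z of cap_4 in the frame of hob above 0.0845 m and contact force between the fingers and cap_4 above 1 N and horizontal distance between the grasp point and cap_4 below 0.055 m))), for 0.04 s.
At the end, for the whole second after the job is handed in: All four caps lie flat on their crowns, boss in the recess: underside 83 mm above the bench (+1.2, -3 mm), tilted less than 0.02 rad, at rest (z of cap_1 in the frame of hob between 0.08 and 0.0842 m and angle between each of cap_1, cap_2, cap_3, cap_4's own z axis and vertical below 0.02 rad and linear speed of each of cap_1, cap_2, cap_3, cap_4 below 0.02 m/s and z of cap_2 in the frame of hob between 0.08 and 0.0842 m and z of cap_3 in the frame of hob between 0.08 and 0.0842 m and z of cap_4 in the frame of hob between 0.08 and 0.0842 m); the robot touches nothing.
It fails at once if a cap is lifted more than 8 mm above its seat (z of any of cap_1, cap_2, cap_3, cap_4 in the frame of hob above 0.091 m).
It fails at once if a cap is knocked off its burner ((z of cap_1 in the frame of hob below 0.077 m or distance of cap_1 from where it was at the start of the episode above 0.025 m) or (z of cap_2 in the frame of hob below 0.077 m or distance of cap_2 from where it was at the start of the episode above 0.025 m) or (z of cap_3 in the frame of hob below 0.077 m or distance of cap_3 from where it was at the start of the episode above 0.025 m) or (z of cap_4 in the frame of hob below 0.077 m or distance of cap_4 from where it was at the start of the episode above 0.025 m)).
It fails at once if the lighter, the camera or the carton is moved more than 15 mm (distance of any of lighter, camera, carton from where it was at the start of the episode above 0.015 m).
It also fails if it takes over 64 s, if anything falls off the work surface, if the arm or the gripper's body presses on something with over 40 N, if the wrist force passes 120 N, or if a joint passes its speed limit or range.

## Working session

There is one attempt and no reset: what is moved stays moved. The work goes in short steps, Python scripts to look and compute and a tool call to move; the robot and the scene stay as the last step left them, time stands still between calls to the robot, and variables do not carry over. Pictures are saved under pics/ and viewed, at most 10 in all, crops included, and the job is handed in when it is done.

Besides the shell and the picture viewer there is one more tool, called after "Call:" as a command line: name --argument value ..., lists and objects as JSON in quotes. servo_tool: Moves the arm, as the interface text tells. Its arguments: {"type":"object","properties":{"moves":{"type":"array"},"force":{"type":"number"}},"required":["moves"]}

```bash
mkdir -p pics
cat > h.py <<'E'
import numpy as np, cv2
from cell import state, capture, hand_in, grip_depth
def ray(c,u,v,z):
    K=np.array(c["camera_matrix"]);R=np.array(c["R"]);t=np.array(c["t"]).ravel()
    d=R.T@np.linalg.inv(K)@[u,v,1]; o=-R.T@t
    return o+d*(z-o[2])/d[2]
E
python3 - <<'E'
from h import *
s=state(); print(s, grip_depth)
for n in("top","side"):
    c=capture(n); cv2.imwrite(f"pics/{n}0.png",c["image"]); np.savez(f"{n}0.npz",**c)
    print(n,c["R"],c["t"],c["camera_matrix"])
E
```

```text
{'time_s': 0.0, 'qpos': array([-1.43619176,  0.33389791,  0.0398813 ,  1.46626207, -0.01338006,
        1.34327988, -0.05851117]), 'joint_velocities': array([-0.00050364, -0.00079503, -0.00092397, -0.00116924,  0.00079482,
       -0.00069055, -0.00099478]), 'joint_efforts': array([ 1.33840069e-03, -6.56350279e+01,  1.33614387e+00, -4.03789973e+01,
       -5.96016878e-02,  4.50684945e-02,  1.57547952e-04]), 'eef_pos': array([150.52576275, 631.860033  , 221.67227412]), 'eef_rot': array([ 1.16651479e-01,  9.93172597e-01, -7.90260175e-04, -2.78348398e-05]), 'wrist_force': array([-0.43224374,  0.82910206,  0.54852252]), 'torque': array([ 0.00082256,  0.03592033, -0.01391627]), 'finger_force': 0.0, 'width': 0.996955907999195} 18.700000000000003
top [[ 0.00516596 -0.9998699   0.01528044]
 [-0.99801844 -0.00611345 -0.06262439]
 [ 0.06270966 -0.01492665 -0.99792018]] [-168.89941419  627.9858955  1418.01776337] [[575.73715205   0.         329.39097118]
 [  0.         575.73715205 238.9710213 ]
 [  0.           0.           1.        ]]
side [[ 0.93811103 -0.34594971  0.01632439]
 [-0.18608069 -0.54322698 -0.81870533]
 [ 0.29209873  0.76499885 -0.57398179]] [-638.32770362  116.30307832 1252.80907682] [[465.60186816   0.         320.85958852]
 [  0.         465.60186816 231.97308599]
 [  0.           0.           1.        ]]
```

View pics/top0.png

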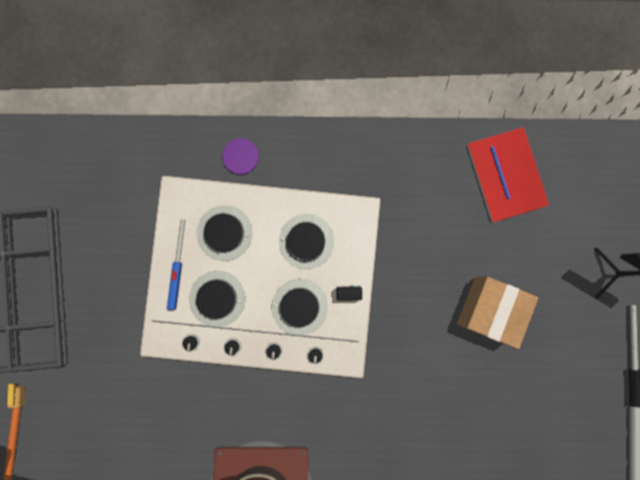

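View pics/side0.png

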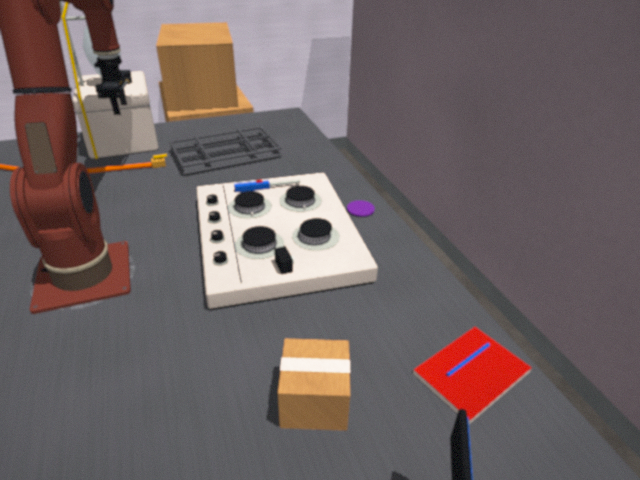

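The top view shows caps near (223,233), (305,242), (216,299) and (299,308). The lighter is at the left (175,280), the camera at (348,294), and the purple decoy at (240,156).

```bash
cat >> h.py <<'E'
def blobs(c):
    im=c["image"]; out=[]
    m=(im.max(2)<75).astype(np.uint8)
    return m
E
python3 - <<'E'
from h import *
c=dict(np.load("top0.npz")); im=c["image"]
g=im.max(2)
w=(im.min(2)>150).astype(np.uint8); n,l,st,ce=cv2.connectedComponentsWithStats(w)
cs,_=cv2.findContours(w,0,2); q=max(cs,key=lambda k:cv2.contourArea(k) if k[:,0,1].mean()>150 else 0)
r=cv2.minAreaRect(q); print(r); box=cv2.boxPoints(r)
P=np.array([ray(c,*p,60) for p in box]); print(P.round(1), [np.linalg.norm(P[i]-P[i-1]).round(1) for i in range(4)])
ctr=P.mean(0)
m=((g<60)).astype(np.uint8)
C={}
for n,(u,v) in dict(c1=(216,299),c2=(299,308),c3=(223,233),c4=(305,242)).items():
    s=np.zeros_like(m); s[v-27:v+28,u-27:u+28]=m[v-27:v+28,u-27:u+28]
    k=max(cv2.findContours(s,0,2)[0],key=cv2.contourArea); e=cv2.fitEllipse(k)
    C[n]=ray(c,*e[0],91); print(n,np.round(e[0],1),np.round(e[1],1),C[n].round(1),(np.mean(e[1])/575.7*1310))
ex=(C["c3"]+C["c4"]-C["c1"]-C["c2"])/2; print("yaw",np.arctan2(ex[1],ex[0]),np.linalg.norm(ex),"L",np.linalg.norm(C["c1"]-C["c2"]),np.linalg.norm(C["c3"]-C["c4"]))
mm=np.mean(list(C.values()),0);print("mid",mm,"hob ctr",ctr)
# camera
for n,(u,v),h in (("cam",(348,294),106),):
    s=np.zeros_like(m); s[v-14:v+14,u-18:u+20]=m[v-14:v+14,u-18:u+20]
    k=max(cv2.findContours(s,0,2)[0],key=cv2.contourArea); print(n,[ray(c,*p,h).round(0)[:2] for p in cv2.boxPoints(cv2.minAreaRect(k))])
b=((im[...,0]>120)&(im[...,2]<90)).astype(np.uint8); b[:,260:]=0;b[:180]=0
k=max(cv2.findContours(b,0,2)[0],key=cv2.contourArea); print("lighter",[ray(c,*p,86).round(0)[:2] for p in cv2.boxPoints(cv2.minAreaRect(k))])
E
```

```text
((260.38214111328125, 276.14459228515625), (223.38735961914062, 180.6086883544922), 5.742283344268799)
[[ 346.4  285.8   60. ]
 [ 779.9  253.1   60. ]
 [ 729.  -289.4   60. ]
 [ 295.  -245.8   60. ]] [np.float64(534.1), np.float64(434.7), np.float64(544.9), np.float64(436.1)]
c1 [215.1 299.1] [36.  37.5] [480.9 104.2  91. ] 83.64009032217147
c2 [298.6 307.4] [35.7 36.7] [462.5 -92.4  91. ] 82.3861894248073
c3 [222.6 232.5] [36.3 36.4] [638.3  89.3  91. ] 82.71417052915201
c4 [305.1 241.2] [35.4 36.6] [ 618.8 -106.7   91. ] 81.89947152481489
yaw -0.09278165860831773 157.47086840934264 L 197.50147298605626 196.89941498960178
mid [550.11052506  -1.41769809  91.        ] hob ctr [537.54129676   0.94038499  60.        ]
cam [array([ 511., -182.]), array([ 511., -236.]), array([ 483., -236.]), array([ 483., -183.])]
lighter [array([458., 219.]), array([568., 206.]), array([566., 187.]), array([455., 201.])]
```

Call:
servo_tool --moves '[[[0,0,0],[28,-38,12],0],[[0,0,0],[28,-38,12],0],[[0,0,0],[28,-38,12],0],[[0,0,0],[28,-38,12],0],[[0,0,0],[28,-38,12],0]]'

```text
time_s: 0.6
eef_pos: [291.4, 440.4, 282.7]
eef_rot: [0.117, 0.993, -0.0, -0.0]
wrist_force: [0.5, 0.5, 1.1]
width: 0.631
finger_force: 0.0
```

Call:
servo_tool --moves '[[[0,0,0],[26,-42,8],0],[[0,0,0],[26,-42,8],0],[[0,0,0],[26,-42,8],0],[[0,0,0],[26,-42,8],0],[[0,0,0],[26,-42,8],0]]'

```text
time_s: 1.1
eef_pos: [421.1, 230.4, 322.7]
eef_rot: [0.117, 0.993, 0.0, -0.0]
wrist_force: [0.1, 0.4, 0.7]
width: 0.172
finger_force: 0.0
```

Call:
servo_tool --moves '[[[0,0,0],[18,-45,6],0],[[0,0,0],[18,-45,6],0],[[0,0,0],[18,-45,6],0],[[0,0,0],[18,-45,6],0],[[0,0,0],[18,-45,6],0]]'

```text
time_s: 1.6
eef_pos: [510.6, 5.4, 352.7]
eef_rot: [0.117, 0.993, 0.0, 0.0]
wrist_force: [1.4, 0.2, -0.6]
width: 0.005
finger_force: 0.0
```

Run:
```python
from h import *
s=state(); c=capture("wrist"); print(s["time_s"],s["qpos"].round(2),s["eef_pos"],s["eef_rot"],s["width"],s["wrist_force"])
print(c["mount"],c["camera_matrix"]); cv2.imwrite("pics/w1.png",c["image"])
```

```text
1.6 [-0.78 -0.02  0.68  1.61  0.01  1.55  1.24] [510.60936338   5.39879155 352.74642745] [1.16582923e-01 9.93180937e-01 2.14593824e-04 4.77213462e-05] 0.005270597767292784 [ 1.39953276  0.17807076 -0.56391831]
[[-9.25386109e-07 -9.55763964e-01 -2.94134741e-01  8.05352834e+01]
 [ 9.99999519e-01  2.87598012e-04 -9.37669590e-04  9.98790593e-01]
 [ 9.80783370e-04 -2.94134600e-01  9.55763504e-01 -1.62336842e+02]
 [ 0.00000000e+00  0.00000000e+00  0.00000000e+00  1.00000000e+00]] [[338.41229602   0.         322.97497476]
 [  0.         338.41229602 242.83079666]
 [  0.           0.           1.        ]]
```

View pics/w1.png

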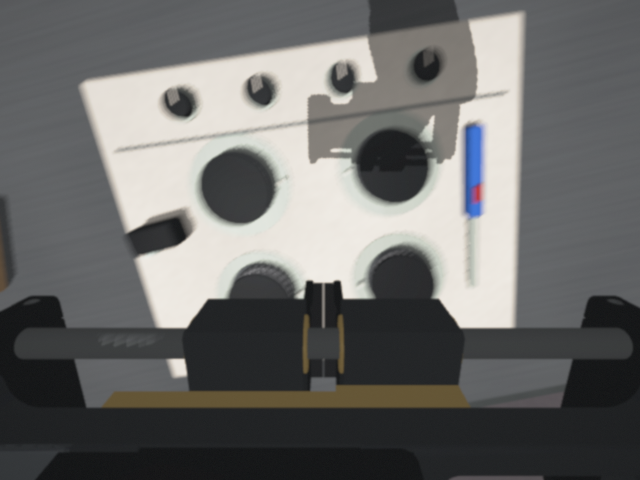

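The wrist view shows cap_2 (238,185), cap_1 (392,165), cap_3 (400,275) and cap_4 (262,280). Cap_4 shows texture at its upper edge, so it may be the tilted one. I'll move on for a clear view.

Call:
servo_tool --moves '[[[0,0,0],[45,0,0],0],[[0,0,0],[45,0,0],0],[[0,0,0],[40,0,0],0],[[0,0,0],[0,0,0],0]]'

```text
time_s: 2.05
eef_pos: [643.4, 9.0, 347.6]
eef_rot: [0.116, 0.993, -0.003, -0.003]
wrist_force: [-0.4, 0.3, -1.1]
width: 0.008
finger_force: 0.0
```

```bash
cat >> h.py <<'E'
from scipy.spatial.transform import Rotation as Ro
def wrist():
    s=state(); c=capture("wrist"); T=np.eye(4); T[:3,:3]=Ro.from_quat(s["eef_rot"]).as_matrix(); T[:3,3]=s["eef_pos"]
    M=T@np.array(c["mount"]); c["R"]=M[:3,:3].T; c["t"]=-M[:3,:3].T@M[:3,3]; return s,c
def proj(c,X):
    p=np.array(c["camera_matrix"])@(np.array(c["R"])@X+np.array(c["t"]).ravel()); return p[:2]/p[2]
E
python3 - <<'E'
from h import *
s,c=wrist(); print(s["time_s"],s["eef_pos"]); im=c["image"]; np.savez("w2.npz",**c)
C=dict(c1=(480.9,104.2),c2=(462.5,-92.4),c3=(638.3,89.3),c4=(618.8,-106.7)); t=[]
for n,(x,y) in C.items():
    u,v=proj(c,np.array([x,y,91.])).round().astype(int); 
    k=cv2.copyMakeBorder(im,80,80,80,80,0)[v+80-65:v+80+65,u+80-65:u+80+65]
    t.append(cv2.resize(k,(300,300),interpolation=2)); print(n,u,v)
cv2.imwrite("pics/w2.png",np.vstack([np.hstack(t[:2]),np.hstack(t[2:])]))
E
```

```text
2.05 [643.42138419   8.9864255  347.57520801]
c1 374 45
c2 199 73
c3 386 188
c4 230 209
```

View pics/w2.png

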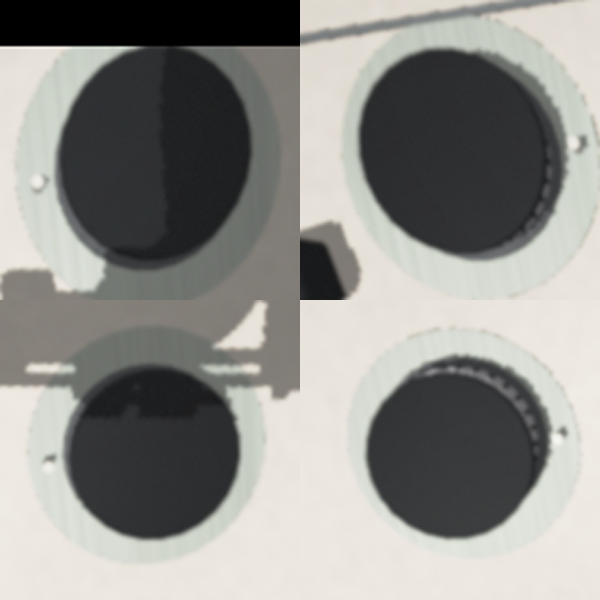

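Run:
```python
from h import *
c=dict(np.load("w2.npz",allow_pickle=True)); im=c["image"].astype(int)
C=dict(c1=(480.9,104.2),c2=(462.5,-92.4),c3=(638.3,89.3),c4=(618.8,-106.7))
hsv=cv2.cvtColor(c["image"],cv2.COLOR_BGR2HSV)
for n,(x,y) in C.items():
    u,v=proj(c,np.array([x,y,91.])).round().astype(int)
    # ring
    w=np.zeros(im.shape[:2],np.uint8); cv2.circle(w,(int(u),int(v)),66,1,-1)
    green=((im[...,1]-im[...,2])>3)&(im.max(2)>85)
    k=(green&(w>0)).astype(np.uint8); k=cv2.morphologyEx(k,cv2.MORPH_OPEN,np.ones((3,3)))
    k2=max(cv2.findContours(k,0,1)[0],key=cv2.contourArea); h=cv2.convexHull(k2); e=cv2.fitEllipse(h)
    P=np.array([ray(c,*p[0],61) for p in h]); (r0,rr)=cv2.minEnclosingCircle(P[:,:2].astype(np.float32))
    for th in (50,58):
        d=((im.max(2)<th)&(w>0)).astype(np.uint8); k3=max(cv2.findContours(d,0,1)[0],key=cv2.contourArea)
        Q=np.array([ray(c,*p[0],91) for p in cv2.convexHull(k3)]); q0,qr=cv2.minEnclosingCircle(Q[:,:2].astype(np.float32))
        print(n,"ring",np.round(r0,1),round(rr,1),ray(c,*e[0],61).round(1)[:2],"cap",th,np.round(q0,1),round(qr,1),ray(c,*cv2.fitEllipse(k3)[0],91).round(1)[:2])
    print(im[v,u])
```

```text
c1 ring [481.9  83.4] 60.9 [477.7  86.2] cap 50 [483.8 105.2] 45.6 [487.  120.7]
c1 ring [481.9  83.4] 60.9 [477.7  86.2] cap 58 [484.4 105.9] 46.1 [482.8 106.3]
[49 48 46]
c2 ring [462.1 -91.7] 68.4 [459.  -92.2] cap 50 [465.4 -91.4] 45.4 [460.6 -90.3]
c2 ring [462.1 -91.7] 68.4 [459.  -92.2] cap 58 [464.8 -90.7] 45.9 [463.2 -90.6]
[48 46 45]
c3 ring [642.2  91.1] 66.3 [642.4  91.6] cap 50 [640.1  90.1] 44.4 [635.1  99.9]
c3 ring [642.2  91.1] 66.3 [642.4  91.6] cap 58 [640.   90.1] 45.3 [638.8  90.7]
[49 48 47]
c4 ring [ 620.4 -108. ] 65.9 [ 616.2 -106.6] cap 50 [638.  -65.4] 6.5 [636.8 -64.8]
c4 ring [ 620.4 -108. ] 65.9 [ 616.2 -106.6] cap 58 [ 622.4 -104.9] 46.6 [ 617.4 -103.1]
[58 58 56]
```

Run:
```python
from h import *
c=dict(np.load("w2.npz",allow_pickle=True)); im=c["image"].astype(int)
u,v=proj(c,np.array([618.8,-106.7,91.])).round().astype(int)
for lo,hi in((54,66),(54,75),(55,85)):
    g=im.max(2); d=((g>=lo)&(g<hi)).astype(np.uint8); w=np.zeros_like(d); cv2.circle(w,(int(u),int(v)),50,1,-1); d*=w
    d=cv2.morphologyEx(d,cv2.MORPH_OPEN,cv2.getStructuringElement(2,(7,7)))
    k=max(cv2.findContours(d,0,1)[0],key=cv2.contourArea); h=cv2.convexHull(k)
    Q=np.array([ray(c,*p[0],93) for p in h]); q0,qr=cv2.minEnclosingCircle(Q[:,:2].astype(np.float32)); print(np.round(q0,1),round(qr,1),ray(c,*cv2.fitEllipse(k)[0],93).round(1), cv2.contourArea(k))
t=dict(np.load("top0.npz"))["image"].astype(int)
for n,(a,b) in dict(c1=(215,299),c2=(299,307),c3=(223,233),c4=(305,241)).items(): print(n,t[b-6:b+7,a-6:a+7].mean((0,1)).round(1))
```

```text
[ 622.4 -107.3] 44.7 [ 622.3 -106.5   93. ] 3522.0
[ 622.4 -107.4] 44.8 [ 622.5 -106.6   93. ] 3561.5
[ 623.2 -107.8] 44.4 [ 625.5 -105.5   93. ] 3261.0
c1 [43.  42.3 41.6]
c2 [46.9 46.3 46. ]
c3 [43.5 42.8 42.3]
c4 [46.  45.5 44.8]
```

Call:
servo_tool --moves '[[[0,0,0],[12,-27,-38],0],[[0,0,0],[12,-27,-38],0],[[0,0,0],[12,-27,-38],0],[[0,0,0],[12,-27,-38],0],[[0,0,0],[11,-27,-38],0]]'

```text
time_s: 2.6
eef_pos: [699.2, -128.2, 162.3]
eef_rot: [0.117, 0.993, 0.001, 0.001]
wrist_force: [0.8, 0.5, 0.2]
width: 0.001
finger_force: 0.0
```

Call:
servo_tool --moves '[[[0,0,0],[0,0,0],0],[[0,0,0],[0,0,0],0]]'

```text
time_s: 2.8
eef_pos: [698.5, -128.0, 162.7]
eef_rot: [0.117, 0.993, 0.0, -0.0]
wrist_force: [0.6, 0.7, 0.2]
width: 0.005
finger_force: 0.0
```

```bash
cat > cap.py <<'E'
import sys; from h import *
n=sys.argv[1]; s,c=wrist(); np.savez(f"v{n}.npz",**c); print(n,s["time_s"],s["eef_pos"].round(1),s["wrist_force"].round(1))
E
python3 cap.py 4
```

```text
4 2.8 [ 698.5 -128.   162.7] [0.6 0.7 0.2]
```

Call:
servo_tool --moves '[[[0,0,0],[4,40,0],0],[[0,0,0],[4,40,0],0],[[0,0,0],[4,40,0],0],[[0,0,0],[4,40,0],0],[[0,0,0],[2,37,0],0]]'

```text
time_s: 3.35
eef_pos: [717.9, 73.8, 165.5]
eef_rot: [0.115, 0.993, 0.001, 0.002]
wrist_force: [0.0, -0.1, 0.3]
width: 0.003
finger_force: 0.0
```

Call:
servo_tool --moves '[[[0,0,0],[0,0,0],0],[[0,0,0],[0,0,0],0]]'

```text
time_s: 3.55
eef_pos: [717.7, 72.5, 164.7]
eef_rot: [0.115, 0.993, 0.001, 0.001]
wrist_force: [0.7, -0.7, 0.5]
width: 0.007
finger_force: 0.0
```

```bash
python3 cap.py 3
```

```text
3 3.55 [717.7  72.5 164.7] [ 0.7 -0.7  0.5]
```

Call:
servo_tool --moves '[[[0,0,0],[-40,4,0],0],[[0,0,0],[-40,4,0],0],[[0,0,0],[-40,4,0],0],[[0,0,0],[-36,3,0],0],[[0,0,0],[0,0,0],0]]'

```text
time_s: 4.1
eef_pos: [557.6, 83.6, 163.0]
eef_rot: [0.117, 0.993, 0.001, -0.001]
wrist_force: [0.4, 0.1, 0.8]
width: 0.005
finger_force: 0.0
```

Call:
servo_tool --moves '[[[0,0,0],[0,0,0],0]]'

```text
time_s: 4.2
eef_pos: [561.5, 83.8, 163.8]
eef_rot: [0.117, 0.993, 0.001, 0.001]
wrist_force: [0.6, -0.1, 0.4]
width: 0.007
finger_force: 0.0
```

```bash
python3 cap.py 1
```

```text
1 4.2 [561.5  83.8 163.8] [ 0.6 -0.1  0.4]
```

Call:
servo_tool --moves '[[[0,0,0],[-4,-40,0],0],[[0,0,0],[-4,-40,0],0],[[0,0,0],[-4,-40,0],0],[[0,0,0],[-4,-40,0],0],[[0,0,0],[-3,-36,0],0]]'

```text
time_s: 4.75
eef_pos: [542.9, -115.0, 163.1]
eef_rot: [0.118, 0.993, -0.001, 0.001]
wrist_force: [0.4, 0.5, 0.1]
width: 0.007
finger_force: 0.0
```

Call:
servo_tool --moves '[[[0,0,0],[0,0,0],0],[[0,0,0],[0,0,0],0]]'

```text
time_s: 4.95
eef_pos: [543.1, -113.4, 162.9]
eef_rot: [0.118, 0.993, -0.0, 0.0]
wrist_force: [-0.1, 1.1, 0.2]
width: 0.007
finger_force: 0.0
```

```bash
python3 cap.py 2
python3 - <<'E'
from h import *
C={1:(483,105),2:(465,-91),3:(640,90),4:(622,-107)}; t=[]
for n in (1,2,3,4):
    c=dict(np.load(f"v{n}.npz",allow_pickle=True)); im=c["image"]
    u,v=proj(c,np.array([*C[n],80.])).round().astype(int); print(n,u,v)
    k=cv2.copyMakeBorder(im,150,150,150,150,0)[v:v+300,u-50+0:u+350]
    k=cv2.convertScaleAbs(k,alpha=1.5,beta=10); t.append(k)
cv2.imwrite("pics/v.png",np.vstack([np.hstack(t[:2]),np.hstack(t[2:])]))
E
```

```text
2 4.95 [ 543.1 -113.4  162.9] [-0.1  1.1  0.2]
1 325 137
2 327 138
3 321 140
4 326 141
```

View pics/v.png

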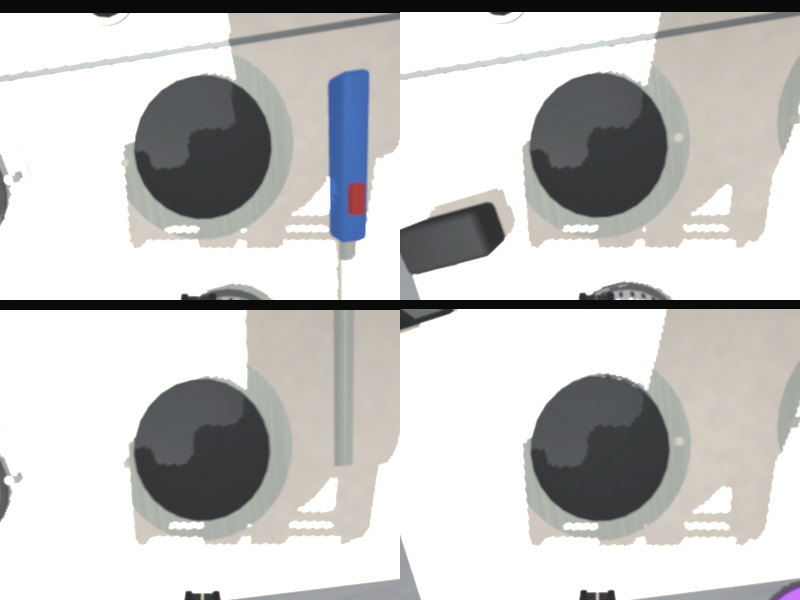

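Close-ups from straight above all look much alike. Cap_4 (lower right) shows bits of crown at its top edge, about (600,375), which is the side facing the robot. I'll measure cap centres and residuals.

Run:
```python
from h import *
from scipy.optimize import least_squares
C={1:(483,105),2:(465,-91),3:(640,90),4:(622,-107)}; t=[];P={}
for n in (1,2,3,4):
    c=dict(np.load(f"v{n}.npz",allow_pickle=True)); im=c["image"]
    u,v=proj(c,np.array([*C[n],91.])).round().astype(int); g=im.max(2)
    w=np.zeros_like(g); cv2.circle(w,(int(u),int(v)),88,1,-1)
    for th in (70,85):
        d=((g<th)&(w>0)).astype(np.uint8); d=cv2.morphologyEx(d,cv2.MORPH_OPEN,cv2.getStructuringElement(2,(9,9)))
        k=max(cv2.findContours(d,0,1)[0],key=cv2.contourArea)
        Q=np.array([ray(c,*p[0],91) for p in k])[:,:2]
        f=least_squares(lambda p:np.hypot(*(Q-p[:2]).T)-p[2],[*C[n],46],loss="soft_l1").x
        r=np.hypot(*(Q-f[:2]).T)-f[2]; print(n,th,f.round(1),"res",np.abs(r).mean().round(2),r.min().round(1),r.max().round(1))
    P[n]=f[:2]
    t.append(cv2.resize(cv2.convertScaleAbs(im[v-85:v+85,u-85:u+85],alpha=1.3),(300,300),interpolation=2))
A=np.array([P[i] for i in(1,2,3,4)]); B=np.array([[-80,100],[-80,-100],[80,100],[80,-100.]])
for leave in (None,0,1,2,3):
    idx=[i for i in range(4) if i!=leave]
    f=least_squares(lambda p:(((1,)[0]*B[idx]@Ro.from_rotvec([0,0,p[2]]).as_matrix()[:2,:2].T+p[:2])-A[idx]).ravel(),[550,0,-.09]).x
    print(leave,f.round(3),(A-(B@Ro.from_rotvec([0,0,f[2]]).as_matrix()[:2,:2].T+f[:2])).round(1).tolist())
cv2.imwrite("pics/v2.png",np.vstack([np.hstack(t[:2]),np.hstack(t[2:])]))
```

```text
1 70 [483.9 106.5  44.8] res 0.21 -0.7 0.7
1 85 [483.9 106.6  45. ] res 0.23 -0.7 0.8
2 70 [464.6 -92.1  44.7] res 0.21 -0.7 0.7
2 85 [464.6 -92.   45. ] res 0.23 -0.8 0.7
3 70 [642.9  90.7  44.7] res 0.21 -0.9 0.7
3 85 [642.9  90.8  45.1] res 0.24 -0.9 0.8
4 70 [ 623.8 -107.2   45.4] res 0.3 -0.9 1.1
4 85 [ 623.8 -107.2   45.8] res 0.33 -1.0 1.2
None [ 5.53821e+02 -4.71000e-01 -9.70000e-02] [[0.1, -0.2], [0.1, 0.2], [-0.2, -0.6], [-0.0, 0.6]]
0 [ 5.53801e+02 -3.92000e-01 -9.70000e-02] [[0.1, -0.3], [0.1, 0.1], [-0.2, -0.6], [0.0, 0.5]]
1 [ 5.53796e+02 -5.62000e-01 -9.60000e-02] [[0.1, -0.1], [0.1, 0.4], [-0.1, -0.5], [-0.0, 0.6]]
2 [ 5.53852e+02 -2.50000e-01 -9.60000e-02] [[0.2, -0.4], [-0.0, 0.1], [-0.1, -0.9], [-0.1, 0.3]]
3 [ 5.5378e+02 -6.8400e-01 -9.8000e-02] [[-0.0, -0.1], [0.3, 0.3], [-0.3, -0.3], [0.2, 0.8]]
```

View pics/v2.png

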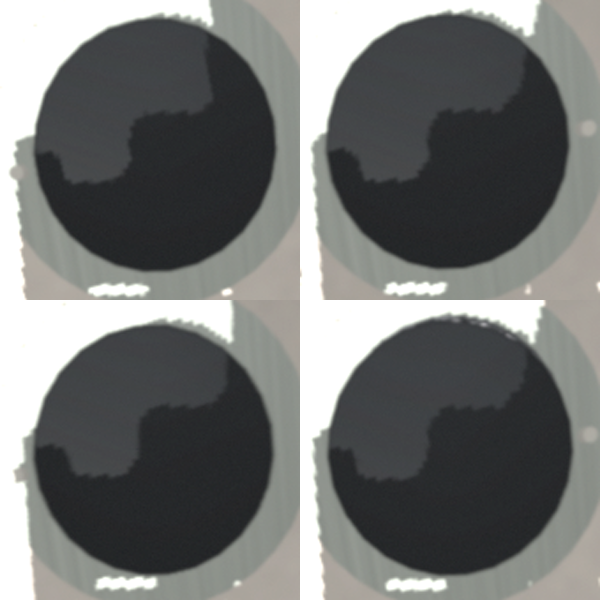

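Cap_4 measures a little larger, so it may sit higher, but that isn't conclusive. I'll press the caps and compare contact heights, starting with cap_2.

Call:
servo_tool --moves '[[[0,0,0],[-39,10,-5],0],[[0,0,0],[-39,11,-5],0],[[0,0,0],[0,0,-40],0],[[0,0,0],[0,0,-15],0],[[0,0,0],[0,0,0],0]]'

```text
time_s: 5.5
eef_pos: [463.7, -89.0, 96.5]
eef_rot: [0.116, 0.993, 0.0, -0.001]
wrist_force: [0.4, -1.3, 0.4]
width: 0.005
finger_force: 0.0
```

Call:
servo_tool --moves '[[[0,0,0],[0,0,-2],0],[[0,0,0],[0,0,-1],0],[[0,0,0],[0,0,-1],0],[[0,0,0],[0,0,0],0]]'

```text
time_s: 5.9
eef_pos: [464.8, -90.6, 93.7]
eef_rot: [0.117, 0.993, -0.0, 0.0]
wrist_force: [-0.0, -0.2, -0.4]
width: 0.006
finger_force: 0.0
```

Call:
servo_tool --moves '[[[0,0,0],[0,0,-1],0],[[0,0,0],[0,0,-1],0],[[0,0,0],[0,0,0],0]]'

```text
time_s: 6.2
eef_pos: [464.5, -90.6, 91.5]
eef_rot: [0.117, 0.993, -0.0, 0.0]
wrist_force: [-0.6, -0.5, -0.6]
width: 0.002
finger_force: 0.0
```

Cap_2 gives no contact at 91.5, so it is seated. Next is cap_4.

Call:
servo_tool --moves '[[[0,0,0],[0,0,14],0],[[0,0,0],[45,-5,0],0],[[0,0,0],[45,-5,0],0],[[0,0,0],[45,-4,0],0],[[0,0,0],[24,-3,0],0]]'

```text
time_s: 6.7
eef_pos: [626.5, -106.8, 104.8]
eef_rot: [0.116, 0.993, -0.0, 0.0]
wrist_force: [0.1, 0.1, 1.2]
width: 0.007
finger_force: 0.0
```

Call:
servo_tool --moves '[[[0,0,0],[0,0,0],0],[[0,0,0],[0,0,-6],0],[[0,0,0],[0,0,-2],0],[[0,0,0],[0,0,-2],0],[[0,0,0],[0,0,0],0]]'

```text
time_s: 7.2
eef_pos: [622.8, -107.2, 95.4]
eef_rot: [0.117, 0.993, 0.0, -0.0]
wrist_force: [-0.3, -0.1, -0.7]
width: 0.006
finger_force: 0.0
```

Call:
servo_tool --moves '[[[0,0,0],[0,0,-1],0],[[0,0,0],[0,0,-1],0],[[0,0,0],[0,0,0],0]]'

```text
time_s: 7.5
eef_pos: [623.6, -107.3, 94.2]
eef_rot: [0.117, 0.993, 0.0, 0.0]
wrist_force: [-1.3, 1.0, 6.1]
width: 0.004
finger_force: 2.7
```

Contact at 94.2 mm with 6 N, so cap_4 stands high and is the loose one. Next I'll touch it at +x and -x to find the slope.

Call:
servo_tool --moves '[[[0,0,0],[0,0,5],0],[[0,0,0],[32,0,0],0],[[0,0,0],[0,0,-1],0],[[0,0,0],[0,0,-1],0],[[0,0,0],[0,0,0],0]]'

```text
time_s: 8.0
eef_pos: [654.8, -107.9, 96.3]
eef_rot: [0.117, 0.993, -0.0, -0.0]
wrist_force: [-0.8, -0.4, -0.2]
width: 0.007
finger_force: 0.0
```

Call:
servo_tool --moves '[[[0,0,0],[0,0,-1],0],[[0,0,0],[0,0,0],0]]'

```text
time_s: 8.2
eef_pos: [655.1, -107.8, 95.7]
eef_rot: [0.117, 0.993, -0.0, -0.0]
wrist_force: [-1.2, -0.5, 1.7]
width: 0.004
finger_force: 0.9
```

Call:
servo_tool --moves '[[[0,0,0],[0,0,-1],0],[[0,0,0],[0,0,0],0]]'

```text
time_s: 8.4
eef_pos: [655.5, -108.1, 95.1]
eef_rot: [0.117, 0.993, -0.0, 0.0]
wrist_force: [-1.5, -2.3, 4.0]
width: 0.001
finger_force: 2.1
```

Contact at 95.7 on the +x side, so that side is high. Next I'll touch at +y and -y.

Call:
servo_tool --moves '[[[0,0,0],[0,0,5],0],[[0,0,0],[-32,30,0],0],[[0,0,0],[0,0,-2],0],[[0,0,0],[0,0,-1],0],[[0,0,0],[0,0,0],0]]'

```text
time_s: 8.9
eef_pos: [624.0, -77.8, 96.8]
eef_rot: [0.117, 0.993, -0.0, 0.0]
wrist_force: [0.4, 0.1, 0.0]
width: 0.005
finger_force: 0.0
```

Call:
servo_tool --moves '[[[0,0,0],[0,0,-1],0],[[0,0,0],[0,0,0],0]]'

```text
time_s: 9.1
eef_pos: [623.8, -78.3, 95.5]
eef_rot: [0.117, 0.993, -0.0, 0.0]
wrist_force: [0.7, -0.7, 0.5]
width: 0.006
finger_force: 0.0
```

Call:
servo_tool --moves '[[[0,0,0],[0,0,-1],0],[[0,0,0],[0,0,0],0]]'

```text
time_s: 9.3
eef_pos: [623.5, -77.9, 94.3]
eef_rot: [0.117, 0.993, -0.0, -0.0]
wrist_force: [0.7, -1.1, 0.1]
width: 0.006
finger_force: 0.0
```

Call:
servo_tool --moves '[[[0,0,0],[0,0,6],0],[[0,0,0],[0,-30,0],0],[[0,0,0],[0,-30,0],0],[[0,0,0],[0,0,-3],0],[[0,0,0],[0,0,0],0]]'

```text
time_s: 9.8
eef_pos: [623.2, -138.3, 97.6]
eef_rot: [0.118, 0.993, -0.0, -0.0]
wrist_force: [0.0, 0.3, 0.1]
width: 0.005
finger_force: 0.0
```

Call:
servo_tool --moves '[[[0,0,0],[0,0,-1],0],[[0,0,0],[0,0,0],0]]'

```text
time_s: 10.0
eef_pos: [623.7, -136.2, 96.4]
eef_rot: [0.116, 0.993, 0.0, -0.0]
wrist_force: [0.2, 0.2, 0.2]
width: 0.002
finger_force: 0.0
```

Call:
servo_tool --moves '[[[0,0,0],[0,0,-1],0],[[0,0,0],[0,0,0],0]]'

```text
time_s: 10.2
eef_pos: [623.6, -136.9, 95.4]
eef_rot: [0.116, 0.993, 0.0, -0.0]
wrist_force: [0.4, -0.5, 0.4]
width: 0.005
finger_force: 0.0
```

Call:
servo_tool --moves '[[[0,0,0],[0,0,-1],0],[[0,0,0],[0,0,0],0]]'

```text
time_s: 10.4
eef_pos: [623.7, -137.1, 94.9]
eef_rot: [0.116, 0.993, 0.0, 0.0]
wrist_force: [-0.9, 1.4, 3.9]
width: 0.005
finger_force: 2.2
```

Call:
servo_tool --moves '[[[0,0,0],[0,0,-0.7],0],[[0,0,0],[0,0,0],0]]'

```text
time_s: 10.6
eef_pos: [623.9, -137.2, 94.7]
eef_rot: [0.116, 0.993, 0.0, 0.0]
wrist_force: [-3.1, 2.9, 8.8]
width: 0.002
finger_force: 4.3
```

High direction comes out as about (+0.86, -0.51), matching the crown exposed on the opposite side. I'll rotate the tool so a flat face pushes along (-0.86, +0.51) and go outside the high edge.

Call:
servo_tool --moves '[[[0,0,0],[0,0,14],0],[[0,0,-0.1],[30,-3,0],0],[[0,0,-0.1],[29,-3,0],0],[[0,0,-0.1],[0,0,0],0],[[0,0,0],[0,0,0],0]]'

```text
time_s: 11.1
eef_pos: [682.9, -143.8, 107.9]
eef_rot: [0.264, 0.964, -0.001, -0.0]
wrist_force: [-0.8, -0.7, -0.3]
width: 0.005
finger_force: 0.0
```

Call:
servo_tool --moves '[[[0,0,0],[0,0,-6],0],[[0,0,0],[0,0,-6],0],[[0,0,0],[0,0,-5],0],[[0,0,0],[0,0,-5],0],[[0,0,0],[0,0,0],0]]'

```text
time_s: 11.6
eef_pos: [681.9, -143.3, 84.9]
eef_rot: [0.264, 0.965, 0.0, -0.001]
wrist_force: [-0.2, -0.5, 0.0]
width: 0.007
finger_force: 0.0
```

Call:
servo_tool --moves '[[[0,0,0],[-1.7,1,0],0],[[0,0,0],[-1.7,1,0],0],[[0,0,0],[0,0,0],0]]'

```text
time_s: 11.9
eef_pos: [679.0, -141.4, 86.1]
eef_rot: [0.264, 0.965, 0.0, 0.0]
wrist_force: [0.0, -0.1, 0.3]
width: 0.008
finger_force: 0.0
```

Call:
servo_tool --moves '[[[0,0,0],[-0.9,0.5,0],0],[[0,0,0],[-0.9,0.5,0],0],[[0,0,0],[-0.9,0.5,0],0],[[0,0,0],[0,0,0],0]]'

```text
time_s: 12.3
eef_pos: [676.3, -140.0, 85.8]
eef_rot: [0.264, 0.965, 0.0, -0.0]
wrist_force: [-0.2, 0.1, 0.6]
width: 0.003
finger_force: 0.0
```

Call:
servo_tool --moves '[[[0,0,0],[-0.9,0.5,0],0],[[0,0,0],[-0.9,0.5,0],0],[[0,0,0],[0,0,0],0]]'

```text
time_s: 12.6
eef_pos: [674.5, -139.0, 85.8]
eef_rot: [0.264, 0.965, 0.0, -0.0]
wrist_force: [0.5, 0.2, 0.7]
width: 0.012
finger_force: 0.0
```

Call:
servo_tool --moves '[[[0,0,0],[-0.9,0.5,0],0],[[0,0,0],[-0.9,0.5,0],0],[[0,0,0],[0,0,0],0]]'

```text
time_s: 12.9
eef_pos: [672.7, -137.9, 85.8]
eef_rot: [0.264, 0.965, 0.0, -0.0]
wrist_force: [-0.2, 0.2, -0.3]
width: 0.005
finger_force: 0.0
```

Call:
servo_tool --moves '[[[0,0,0],[-0.9,0.5,0],0],[[0,0,0],[-0.9,0.5,0],0],[[0,0,0],[0,0,0],0]]'

```text
time_s: 13.2
eef_pos: [670.9, -137.0, 85.9]
eef_rot: [0.264, 0.965, -0.0, 0.0]
wrist_force: [0.7, -0.7, -0.0]
width: 0.002
finger_force: 0.1
```

Call:
servo_tool --moves '[[[0,0,0],[-0.9,0.5,0],0],[[0,0,0],[-0.9,0.5,0],0],[[0,0,0],[0,0,0],0]]'

```text
time_s: 13.5
eef_pos: [669.1, -136.0, 85.8]
eef_rot: [0.264, 0.965, 0.0, -0.0]
wrist_force: [1.2, -0.3, 0.2]
width: 0.007
finger_force: 0.2
```

Call:
servo_tool --moves '[[[0,0,0],[-0.9,0.5,0],0],[[0,0,0],[-0.9,0.5,0],0],[[0,0,0],[0,0,0],0]]'

```text
time_s: 13.8
eef_pos: [667.3, -135.0, 85.8]
eef_rot: [0.264, 0.965, 0.0, -0.0]
wrist_force: [0.7, 0.7, -0.3]
width: 0.004
finger_force: 0.2
```

Light contact since about 670.9, so the cap is sliding. I'll keep pushing until the recess stops it.

Call:
servo_tool --moves '[[[0,0,0],[-0.9,0.5,0],0],[[0,0,0],[-0.9,0.5,0],0],[[0,0,0],[0,0,0],0]]'

```text
time_s: 14.1
eef_pos: [665.9, -134.2, 86.0]
eef_rot: [0.264, 0.965, -0.0, 0.0]
wrist_force: [2.6, -1.4, -0.3]
width: 0.008
finger_force: 1.4
```

Call:
servo_tool --moves '[[[0,0,0],[-0.9,0.5,0],0],[[0,0,0],[0,0,0],0]]'

```text
time_s: 14.3
eef_pos: [665.7, -134.1, 86.4]
eef_rot: [0.264, 0.965, -0.0, 0.001]
wrist_force: [5.5, -3.0, -1.2]
width: 0.005
finger_force: 2.9
```

The cap stopped after about 6 mm, so the recess is holding it. I'll back off and check by touch at the formerly high side and the centre.

Call:
servo_tool --moves '[[[0,0,0],[4,-2,0],0],[[0,0,0],[9,-5,0],0],[[0,0,0],[0,0,14],0],[[0,0,0],[-28,16,0],0],[[0,0,0],[-2,1,0],0]]'

```text
time_s: 14.8
eef_pos: [645.9, -122.6, 100.3]
eef_rot: [0.264, 0.965, 0.001, -0.001]
wrist_force: [-0.4, 0.9, 0.4]
width: 0.005
finger_force: 0.0
```

Call:
servo_tool --moves '[[[0,0,0],[0,0,-3],0],[[0,0,0],[0,0,-2],0],[[0,0,0],[0,0,-1],0],[[0,0,0],[0,0,-1],0],[[0,0,0],[0,0,0],0]]'

```text
time_s: 15.3
eef_pos: [647.8, -123.9, 92.5]
eef_rot: [0.264, 0.965, -0.0, -0.0]
wrist_force: [-0.4, -0.4, 0.2]
width: 0.007
finger_force: 0.0
```

Call:
servo_tool --moves '[[[0,0,0],[0,0,-1],0],[[0,0,0],[0,0,-1],0],[[0,0,0],[0,0,0],0]]'

```text
time_s: 15.6
eef_pos: [647.8, -123.8, 91.6]
eef_rot: [0.264, 0.965, 0.0, 0.0]
wrist_force: [-2.6, 1.2, 7.2]
width: 0.005
finger_force: 3.3
```

Call:
servo_tool --moves '[[[0,0,0],[0,0,8],0],[[0,0,0],[-26,15,0],0],[[0,0,0],[-26,15,0],0],[[0,0,0],[0,0,-5],0],[[0,0,0],[0,0,0],0]]'

```text
time_s: 16.1
eef_pos: [595.6, -92.8, 93.8]
eef_rot: [0.263, 0.965, 0.0, -0.0]
wrist_force: [-0.3, 0.8, 0.2]
width: 0.003
finger_force: 0.0
```

Call:
servo_tool --moves '[[[0,0,0],[0,0,-1],0],[[0,0,0],[0,0,-1],0],[[0,0,0],[0,0,0],0]]'

```text
time_s: 16.4
eef_pos: [596.0, -94.2, 91.8]
eef_rot: [0.264, 0.965, -0.0, 0.0]
wrist_force: [0.4, 1.0, 0.1]
width: 0.003
finger_force: 0.0
```

Call:
servo_tool --moves '[[[0,0,0],[0,0,-1],0],[[0,0,0],[0,0,0],0]]'

```text
time_s: 16.6
eef_pos: [596.1, -94.2, 91.5]
eef_rot: [0.264, 0.965, -0.0, 0.0]
wrist_force: [-3.0, 0.8, 7.4]
width: 0.008
finger_force: 3.9
```

Both sides touch at about 91.5, so the cap is level and seated. I'll lift clear, take a last look and hand in.

Call:
servo_tool --moves '[[[0,0,0],[0,0,20],0],[[0,0,0],[0,0,40],0],[[0,0,0],[30,5,40],0],[[0,0,0],[40,5,20],0],[[0,0,0],[0,0,0],0]]'

```text
time_s: 17.1
eef_pos: [670.8, -81.7, 213.2]
eef_rot: [0.262, 0.965, 0.0, 0.003]
wrist_force: [-1.3, -0.1, -1.1]
width: -0.001
finger_force: 0.0
```

Run:
```python
from h import *
s,c=wrist(); print(s["eef_pos"],s["wrist_force"]); cv2.imwrite("pics/end.png",c["image"])
```

```text
[670.77556052 -81.69628947 213.19475368] [-1.27340247 -0.11619453 -1.09064611]
```

View pics/end.png

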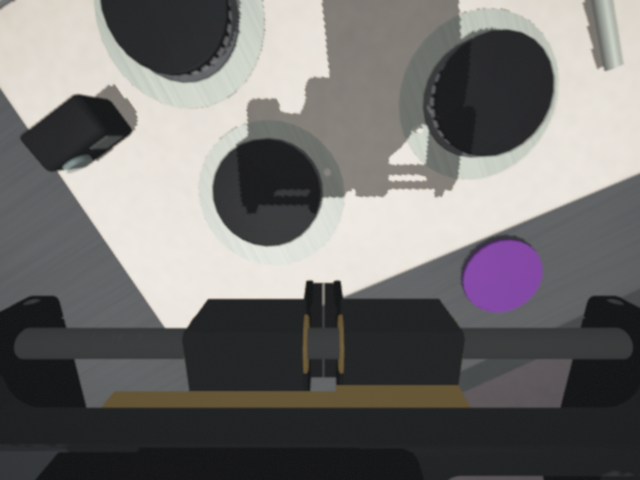

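The last view shows cap_4 at (268,190), centred in its pale ring with no crown showing. The camera (78,132) and the lighter stem are undisturbed, and the arm is clear.

```bash
python3 -c "
from cell import hand_in; print(hand_in())"
```

```text
the job is handed in; nothing more can be done
None
```

The loose cap was cap_4 (back right): I pressed it, nudged it about 6 mm until the recess stopped it, and by touch it now lies level; cap_2 was touch-checked, caps 1 and 3 only by eye, and the job is handed in (no verdict was returned).

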